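# Hold a humidity probe through the guide into a freshly painted mug

### The arm

A 7-joint arm with a two-finger parallel gripper is mounted at the origin on the work surface. World frame = base frame: x ahead of the robot, y to its left, z up, the work surface at z = 0. Lengths are in m, angles in rad, forces in N, time in s.
With the tool pointing down it reaches from about 0.35 to 0.9 m from the base axis. Payload 7.2 kg.
Tool frame: the origin (TCP) lies on the centre line of the jaws, within the pads' length; the fingertips stand 8 mm ahead of it and the grasp point (between the pads) lies 11 mm behind it; z points along the fingers, x is the direction in which the jaws open and shut, and the axes are right-handed (so a half turn about z gives the same grasp; the last joint's range is limited). The gripper opens to 85 mm and grips with 20 to 120 N. Pads are 22 mm wide; open, the fingers measure 114 mm over their backs; the gripper's body (76 mm by 85 mm) begins 54 mm behind the grasp point. The pads swing forward as they close: fully open they stand 13 mm farther back than shut.
Start: joints at [1.256, 0.411, -0.013, 1.596, 0.006, 1.134, -0.082], TCP at [0.153, -0.606, 0.213] pointing down, gripper open.
Joint ranges: [-2.95, 2.95], [-0.29, 1.99], [-1.47, 1.44], [0.14, 2.54], [-1.03, 4.17], [0.13, 1.85], [-2.86, 2.86]. Speed limits (rad/s): [2.39, 2.39, 3.01, 3.01, 3.14, 3.14, 3.14].

### API

Orientations are given as [roll, pitch, yaw] about the fixed x, y, z axes, in that order (R = Rz(yaw) Ry(pitch) Rx(roll)).
In Python, from bench import manip gives the robot as it stands.
- The arm moves only by the tool move_arm, never from a script. Its argument "increments" is a list of rows, each an object of numbers: "gripper": the opening, from 0 (shut) to 1 (fully open); "x", "y", "z": the shift along the tool's x, y, z in m; "ax", "ay", "az": the turn, a rotation vector about the tool's x, y, z in degrees. A call has 1 to 20 rows; each row is the pose to reach, as a shift and turn from the pose commanded when the call began, along the tool's axes at that moment; what a row does not reach only later rows make up. A row lasts 1/10 s, in which the tool goes at most 50 mm and 8.59 degrees, less where a joint would pass 70% of its speed; a pose out of reach is approached as far as the arm can. A call with a gripper value outside its range is refused whole. The fingers move at their own pace and stop on an object; "grip_force" is the grip in N (left out, the last holds). Time passes only in rows, so rows that repeat a pose let the fingers close. It gives the time, the measured TCP pose, the force and the opening at its end, in the units of the state.
- manip.sense(): the state, without advancing time (a new reading comes with each control period).
- manip.snapshot(name): name is "scene" or "side" or "wrist"; returns a dict with "color" (420x560x3 uint8, red, green, blue), "z_map" (420x560 float32, m along the optical axis (not along the pixel's ray), 0 where there is no reading), "vertical_fov" (degrees; the focal length in pixels is half the picture's height over the tangent of half this angle, whatever the lens; pixels are square), "cx", "cy" (the principal point, pixels), "k1" (the pictures are not rectified: a ray, as slopes to the right and down, at radius r is drawn at 1 + k1 r^2 times it, then the intrinsics apply), "R" (3x3) and "t" (3): a world point X has camera coordinates R X + t. Camera axes: x right, y down, z forward; pixel columns grow to the right and rows downward; lengths in m; the calibration is good to about 2 mm. A picture is of the moment at which its call begins.
- manip.close_job(): hands the job in, once; it reports no verdict.
Trained networks look in a picture, given as the dict that the camera call returned (one of the last four; its "shot" number tells which), for a name from the list of things; names that differ only in an ending like _2 or _b are one class to them, and where a whole thing is asked for, a point or a joint stands for the part that bears it (a point fixed in the world has none). Each returns a list of dicts, best first, with "confidence" (0 to 1); they miss things now and then, are a little off and sometimes report something else, mostly with a low value. They report only what shows in the picture. A call takes as long as a camera call. They do not tell look-alikes from the thing itself.
- manip.masks_of(picture, thing): "mask" (420x560 bool, what is visible of it) and "uv" ([column, row] in pixels, amid what is visible of it).
The state is a dict: "time_s": time; "joint_pos": joint angles; "joint_vel": joint speeds; "tau": joint torques, N m; "position": TCP position; "tool_rot": TCP orientation; "ft_force": force on the tool from outside, world axes, zero at the start; "ft_torque": the same for the moment, N m; "grip_width": opening from 0.0 (shut) to 1.0 (fully open).
Only numpy, scipy, OpenCV 4.12 (cv2) and the standard library are available. Lean on these libraries where they do the work, as an engineer would, in place of code of your own. Each camera call takes 0.05 s, during which the arm holds its last target. There are 200 camera calls.

### The job

Check that the freshly painted mug is dry: take the humidity probe by its orange handle, gripping lightly (40 N at most), lift it straight out of its dock, and lower its steel rod from above through the hole in the yellow guide plate into the mug without the probe ever touching the guide stand or the mug. Finish while still holding it there, upright, still and centred in the hole, with the tip about 20 mm above the mug's inside floor and the probe hanging from the gripper alone; leave the mug and the other things on the table where they are.

Things in the scene. Friction and masses are not known exactly. Their poses are not given: they have to be found in the camera images.
- probe: Humidity probe, 0.1 to 0.16 kg, loose, upright in the dock. From below: steel rod 10 mm in diameter, 110 mm long; black round collar 40 mm in diameter, 6 mm thick; orange square handle 24 x 24 mm in plan, 52 mm tall, thin black display on top (60 mm above the collar's underside). Origin: on the axis at the collar's underside; z up along the axis, x and y square to the handle's faces
- probe_tip (a point): lower end of the rod, on the axis, 110 mm below the collar's underside
- probe_mid (a point): point on the rod's axis 78 mm above the tip: the part that is in the guide hole at the right depth
- probe_grip (a point): where to grip: on the axis inside the orange handle, 34 mm above the collar's underside (28 mm above the collar's top)
- dock: Probe dock, fixed: black base 100 x 100 x 10 mm with a grey upright tube 48 mm in outer diameter, bore 24 mm, top 125 mm above the table; the probe's collar rests on the tube's rim and the rod hangs inside. Origin: centre of its underside
- stand: Guide stand, fixed: aluminium base 160 x 120 x 10 mm, column at its own -x edge (75 mm from the hole's axis), carrying a yellow guide plate 90 x 70 x 15 mm over the mug, underside 105 mm and top 120 mm above the table. In the plate an upright round through hole 20 mm in diameter. Origin: on the hole's axis, at table height; z up
- guide_mouth (a point): centre of the guide hole at the top face of the yellow plate, 120 mm above the table
- sample_mug: Freshly painted white mug with coloured flowers, loose on the stand's base plate under the guide hole and coaxial with it to about 1 mm: 80 mm outer diameter, 85 mm tall, walls 4 mm, floor 5 mm; rim 95 mm above the table. Handle sticks out 28 mm along its own +y. Origin: centre of its underside
- sample_mug_in (a point): centre of the mug's inside floor, 15 mm above the table
- mug_a: bystander: painted mug 80 mm in diameter, 85 mm tall, beyond the red paint pot; origin at the centre of its underside
- mug_b: bystander: painted mug 84 mm in diameter, 95 mm tall, far left; origin at the centre of its underside
- mug_c: bystander: painted mug 80 mm in diameter, 80 mm tall, far right; origin at the centre of its underside
- paint_pot: bystander: low clear pot of red paint, 58 mm in diameter, 37 mm tall, between the dock and the stand; origin at the centre of its underside
- paint_pot2: bystander: low clear pot of green paint, 58 mm in diameter, 37 mm tall, at the right; origin at the centre of its underside
- spray: bystander: green bottle with a blue cap, 54 mm in diameter, 150 mm tall, at the left; origin at the centre of its underside
- stamp: bystander: dark wooden hand stamp, 32 mm in diameter, 60 mm tall, at the right; origin at the centre of its underside
There are look-alikes about, which are no part of the job. Leave any purple look-alike of the probe alone.

How it is judged:
By the outcome, as a careful person would: the job done as asked, in the order asked, and still so for the second after the job is handed in, while the arm keeps its last pose, push and grip.
It also fails if it takes over 51 s, if anything falls off the work surface, if the arm or the gripper's body presses on something with over 40 N, if the wrist force passes 120 N, or if a joint passes its speed limit or range.

## Working session

There is one attempt and no reset: what is moved stays moved. The work goes in short steps, Python scripts to look and compute and a tool call to move; the robot and the scene stay as the last step left them, time stands still between calls to the robot, and variables do not carry over. Pictures are saved under pics/ and viewed, about 8 in all and at most 12, crops included, and the job is handed in when it is done.

Besides the shell and the picture viewer there is one more tool, called after "Request:" as name(argument=value, ...), one argument or row to a line, values as JSON. move_arm: Moves the arm, as the interface text tells. Its arguments: {"type":"object","properties":{"increments":{"type":"array"},"grip_force":{"type":"number"}},"required":["increments"]}

```bash
mkdir -p pics; cat > h.py <<'E'
import numpy as np, cv2
from bench import manip
def K(s):
    h=s["color"].shape[0]; f=h/2/np.tan(np.radians(s["vertical_fov"])/2); return f
def rays(s,uv):
    uv=np.atleast_2d(uv).astype(float); f=K(s)
    d=(uv-[s["cx"],s["cy"]])/f; p=d.copy()
    for _ in range(20): p=d/(1+s["k1"]*(p**2).sum(1,keepdims=True))
    return p
def cloud(s,mask=None):
    z=s["z_map"]; m=z>0
    if mask is not None: m&=mask
    v,u=np.nonzero(m); p=rays(s,np.c_[u,v]); zz=z[v,u]
    X=np.c_[p*zz[:,None],zz]
    return (X-s["t"])@s["R"], np.c_[u,v]
def proj(s,X):
    c=np.atleast_2d(X)@s["R"].T+s["t"]; p=c[:,:2]/c[:,2:]
    return p*(1+s["k1"]*(p**2).sum(1,keepdims=True))*K(s)+[s["cx"],s["cy"]]
def save(n,im): cv2.imwrite("pics/"+n,cv2.cvtColor(im,cv2.COLOR_RGB2BGR))
E
python3 - <<'E'
from h import *
st=manip.sense(); print({k:np.round(v,3) for k,v in st.items()})
for n in ["scene","side"]:
    s=manip.snapshot(n); save(n+"0.png",s["color"]); print(n,s["vertical_fov"],s["k1"],"cam",-s["R"].T@s["t"], s["R"][2])
    for t in ["probe","dock","stand","sample_mug","paint_pot","spray"]:
        for d in manip.masks_of(s,t)[:3]:
            X,_=cloud(s,d["mask"])
            print(t,round(d["confidence"],2),np.round(d["uv"]),len(X),np.round(np.median(X,0),3) if len(X) else "",np.round(np.percentile(X,[2,98],axis=0),3).tolist() if len(X) else "")
E
```

```text
{'time_s': np.float64(0.0), 'joint_pos': array([ 1.256,  0.412, -0.013,  1.597,  0.006,  1.134, -0.082]), 'joint_vel': array([-0.002,  0.   ,  0.003,  0.   , -0.   , -0.   , -0.002]), 'tau': array([-1.0000e-03, -6.0062e+01,  6.8200e-01, -2.9942e+01,  1.4000e-02,
        1.0000e-02, -0.0000e+00]), 'position': array([ 0.153, -0.606,  0.213]), 'tool_rot': array([ 3.141e+00,  2.000e-03, -1.324e+00]), 'ft_force': array([-0.843,  0.132, -0.098]), 'ft_torque': array([-0.022,  0.016, -0.004]), 'grip_width': np.float64(0.996)}
scene 48.711009496683666 0.04083310714937264 cam [ 1.24020714 -0.64173254  1.13761477] [-0.48251738  0.464119   -0.74281258]
probe 0.63 [166. 246.] 337 [ 0.456 -0.327  0.128] [[0.341, -0.341, -0.0], [0.469, -0.264, 0.172]]
probe 0.47 [205. 222.] 218 [ 0.497 -0.207  0.16 ] [[0.479, -0.217, 0.129], [0.505, -0.19, 0.187]]
dock 0.81 [213. 250.] 1057 [ 0.505 -0.216  0.012] [[0.443, -0.253, 0.002], [0.541, -0.151, 0.125]]
stand 0.69 [312. 188.] 1591 [0.55  0.153 0.058] [[0.48, 0.108, 0.003], [0.625, 0.229, 0.124]]
stand 0.58 [209. 222.] 231 [ 0.497 -0.206  0.159] [[0.477, -0.
[... 843 characters left out ...]
.19, 0.187]]
dock 0.92 [290. 303.] 1486 [ 0.471 -0.218  0.011] [[0.433, -0.254, 0.001], [0.538, -0.158, 0.126]]
stand 0.77 [228. 197.] 2055 [0.526 0.155 0.065] [[0.465, 0.111, 0.003], [0.624, 0.219, 0.123]]
sample_mug 0.85 [240. 193.] 526 [0.555 0.147 0.054] [[0.526, 0.138, 0.009], [0.603, 0.205, 0.096]]
sample_mug 0.41 [228. 194.] 2098 [0.527 0.155 0.062] [[0.465, 0.111, 0.002], [0.626, 0.219, 0.123]]
paint_pot 0.65 [403. 340.] 535 [ 0.656 -0.434  0.037] [[0.635, -0.458, 0.009], [0.685, -0.407, 0.041]]
paint_pot 0.57 [272. 229.] 331 [0.576 0.007 0.037] [[0.554, -0.013, 0.009], [0.602, 0.039, 0.041]]
spray 0.95 [198. 136.] 513 [0.552 0.432 0.081] [[0.532, 0.421, 0.011], [0.576, 0.454, 0.15]]
```

```bash
python3 - <<'E'
import cv2
a=cv2.imread("pics/scene0.png")[120:330,90:430];b=cv2.imread("pics/side0.png")[130:360,130:430]
cv2.imwrite("pics/c1.png",cv2.resize(a,None,fx=2.3,fy=2.3,interpolation=cv2.INTER_CUBIC))
cv2.imwrite("pics/c2.png",cv2.resize(b,None,fx=2.5,fy=2.5,interpolation=cv2.INTER_CUBIC))
E
```

```text
(no output)
```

View pics/c1.png

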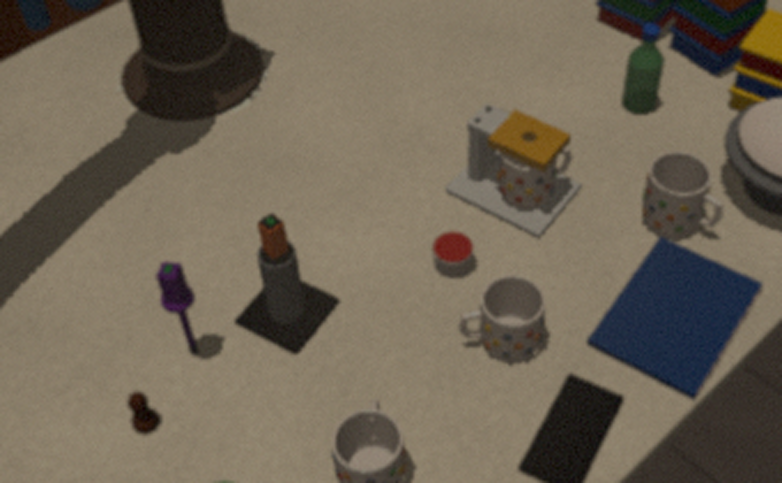

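View pics/c2.png

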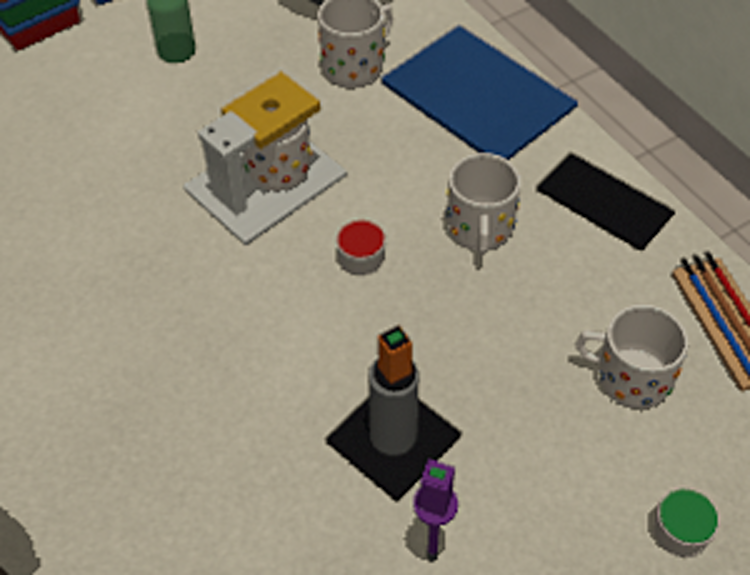

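Orange probe in the dock at about crop-1 (272,235) and crop-2 (395,355). The yellow plate with its hole is at (530,135) and (270,105). The purple look-alike stands right of and in front of the dock. Next I get the handle yaw, plate pose and wrist-camera offset.

```bash
python3 - <<'E'
from h import *
from scipy.spatial.transform import Rotation as Ro
w=manip.snapshot("wrist"); st=manip.sense()
Rt=Ro.from_euler("xyz",st["tool_rot"]).as_matrix()
c=-w["R"].T@w["t"]; print("cam in tool",np.round(Rt.T@(c-st["position"]),4),"axis",np.round(Rt.T@w["R"][2],3),"fov",w["vertical_fov"],w["cx"],w["cy"],w["k1"])
for n in ["scene","side"]:
    s=manip.snapshot(n); hsv=cv2.cvtColor(s["color"],cv2.COLOR_RGB2HSV)
    X,uv=cloud(s); h=hsv[uv[:,1],uv[:,0]]
    near=np.hypot(X[:,0]-.487,X[:,1]+.205)<.03
    p=X[near&(X[:,2]>.182)]; print(n,"probe top",len(p),np.round(p.mean(0),4), np.round([p.min(0),p.max(0)],3).tolist())
    r=cv2.minAreaRect((p[:,:2]*1000).astype(np.float32)); print(r)
    q=X[near&(X[:,2]>.14)&(X[:,2]<.18)]; print("faces",len(q),cv2.minAreaRect((q[:,:2]*1000).astype(np.float32)))
    for d in range(0,90,5): pass
    b=X[(abs(X[:,0]-.56)<.1)&(abs(X[:,1]-.16)<.1)&(X[:,2]>.113)&(X[:,2]<.13)&(h[:,0]>12)&(h[:,0]<30)&(h[:,1]>150)]
    print("plate",len(b),np.round(b.mean(0),4),cv2.minAreaRect((b[:,:2]*1000).astype(np.float32)))
E
```

```text
cam in tool [ 0.0006 -0.072  -0.1599] axis [-0.     0.284  0.959] fov 65.1512706440283 274.9786620767961 207.1437173039462 -0.06774356793708936
scene probe top 54 [ 0.4902 -0.203   0.185 ] [[0.476, -0.214, 0.182], [0.503, -0.191, 0.189]]
((489.8970031738281, -202.2284698486328), (23.89427375793457, 24.566181182861328), 78.73873901367188)
faces 105 ((494.0785827636719, -207.06565856933594), (32.04119873046875, 20.134363174438477), 48.2301025390625)
plate 446 [0.5682 0.1731 0.1197] ((566.2967529296875, 175.06411743164062), (90.95838165283203, 73.89454650878906), 9.979924201965332)
side probe top 84 [ 0.4862 -0.2004  0.1852] [[0.474, -0.21, 0.182], [0.498, -0.187, 0.19]]
((485.86993408203125, -198.96531677246094), (24.421772003173828, 22.754179000854492), 2.3354907035827637)
faces 138 ((481.8149719238281, -205.1569061279297), (18.4027042388916, 30.716453552246094), 44.290279388427734)
plate 508 [0.5663 0.1756 0.1201] ((564.24365234375, 177.60476684570312), (90.26323699951172, 72.81564331054688), 10.94118881225586)
```

Request:
move_arm(
  increments=[
    {"gripper": 1, "x": -0.01, "y": -0.01, "z": -0.05},
    {"gripper": 1, "x": -0.04, "y": -0.05, "z": -0.09},
    {"gripper": 1, "x": -0.31, "y": -0.423, "z": -0.1, "az": 14},
    {"x": -0.31, "y": -0.423, "z": -0.1, "az": 14},
    {"x": -0.31, "y": -0.423, "z": -0.1, "az": 14},
    {"x": -0.31, "y": -0.423, "z": -0.1, "az": 14},
    {"x": -0.31, "y": -0.423, "z": -0.1, "az": 14},
    {"x": -0.31, "y": -0.423, "z": -0.1, "az": 14},
    {"x": -0.31, "y": -0.423, "z": -0.1, "az": 14},
    {"x": -0.31, "y": -0.423, "z": -0.1, "az": 14},
    {"x": -0.31, "y": -0.423, "z": -0.1, "az": 14},
    {"x": -0.31, "y": -0.423, "z": -0.1, "az": 14},
    {"x": -0.31, "y": -0.423, "z": -0.1, "az": 14},
    {"x": -0.31, "y": -0.423, "z": -0.1, "az": 14},
    {"x": -0.31, "y": -0.423, "z": -0.1, "az": 14},
  ],
  grip_force=30,
)

```text
schema error: expected keys gripper, x, y, z, ax, ay, az
```

```bash
python3 - <<'E'
from h import *
st=manip.sense(); print(st["position"],st["tool_rot"],np.round(st["joint_vel"],3))
w=manip.snapshot("wrist"); save("w1.png",cv2.resize(w["color"],None,fx=1.4,fy=1.4)); np.save("w1.npy",w,allow_pickle=True)
X,uv=cloud(w)
near=np.hypot(X[:,0]-.487,X[:,1]+.205)<.03
p=X[near&(X[:,2]>.178)]; print(len(p),p.mean(0),cv2.minAreaRect((p[:,:2]*1000).astype(np.float32)))
p=X[near&(X[:,2]>.14)&(X[:,2]<.175)]; print(len(p),p.mean(0))
E
```

```text
[ 0.15268995 -0.60607596  0.213535  ] [-3.14156946e+00 -8.17026393e-05 -1.32395958e+00] [ 0.001 -0.001 -0.    -0.001 -0.001 -0.001  0.   ]
0 [nan nan nan] ((0.0, 0.0), (0.0, 0.0), 0.0)
0 [nan nan nan]<stdin>:6: RuntimeWarning: Mean of empty slice.
  ret = um.true_divide(
<stdin>:7: RuntimeWarning: Mean of empty slice.
```

View pics/w1.png

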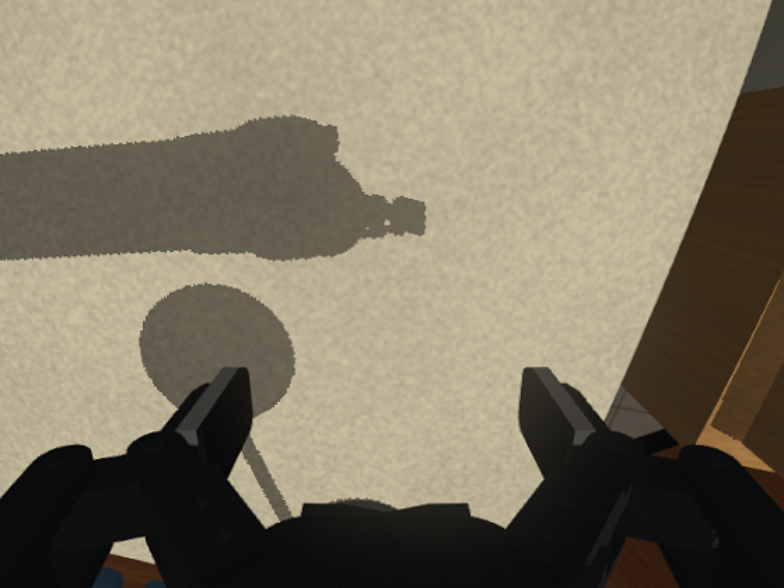

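The move was refused because every key is required, so the picture (3 viewed so far) shows only the table and the fingers at the bottom. I'll send it again with full rows.

Request:
move_arm(
  increments=[
    {"gripper": 1, "x": -0.01, "y": -0.01, "z": -0.05, "ax": 0, "ay": 0, "az": 0},
    {"gripper": 1, "x": -0.04, "y": -0.05, "z": -0.09, "ax": 0, "ay": 0, "az": 0},
    {"gripper": 1, "x": -0.31, "y": -0.423, "z": -0.1, "ax": 0, "ay": 0, "az": 14},
    {"gripper": 1, "x": -0.31, "y": -0.423, "z": -0.1, "ax": 0, "ay": 0, "az": 14},
    {"gripper": 1, "x": -0.31, "y": -0.423, "z": -0.1, "ax": 0, "ay": 0, "az": 14},
    {"gripper": 1, "x": -0.31, "y": -0.423, "z": -0.1, "ax": 0, "ay": 0, "az": 14},
    {"gripper": 1, "x": -0.31, "y": -0.423, "z": -0.1, "ax": 0, "ay": 0, "az": 14},
    {"gripper": 1, "x": -0.31, "y": -0.423, "z": -0.1, "ax": 0, "ay": 0, "az": 14},
    {"gripper": 1, "x": -0.31, "y": -0.423, "z": -0.1, "ax": 0, "ay": 0, "az": 14},
    {"gripper": 1, "x": -0.31, "y": -0.423, "z": -0.1, "ax": 0, "ay": 0, "az": 14},
    {"gripper": 1, "x": -0.31, "y": -0.423, "z": -0.1, "ax": 0, "ay": 0, "az": 14},
    {"gripper": 1, "x": -0.31, "y": -0.423, "z": -0.1, "ax": 0, "ay": 0, "az": 14},
    {"gripper": 1, "x": -0.31, "y": -0.423, "z": -0.1, "ax": 0, "ay": 0, "az": 14},
    {"gripper": 1, "x": -0.31, "y": -0.423, "z": -0.1, "ax": 0, "ay": 0, "az": 14},
    {"gripper": 1, "x": -0.31, "y": -0.423, "z": -0.1, "ax": 0, "ay": 0, "az": 14},
    {"gripper": 1, "x": -0.31, "y": -0.423, "z": -0.1, "ax": 0, "ay": 0, "az": 14},
  ],
  grip_force=30,
)

```text
time_s: 2.5
position: [0.4863, -0.2035, 0.3135]
tool_rot: [3.141, -0.0, -1.571]
ft_force: [0.5, -0.0, 0.7]
grip_width: 1.0
```

```bash
python3 - <<'E'
from h import *
w=manip.snapshot("wrist"); st=manip.sense(); print(st["position"],st["tool_rot"],np.round(st["joint_vel"],3),st["time_s"],st["joint_pos"])
save("w2.png",cv2.resize(w["color"],None,fx=1.4,fy=1.4))
X,uv=cloud(w)
near=np.hypot(X[:,0]-.487,X[:,1]+.205)<.03
for lo,hi in [(.182,.19),(.14,.18)]:
    p=X[near&(X[:,2]>lo)&(X[:,2]<hi)]; print(len(p),p.mean(0),p.min(0),p.max(0),cv2.minAreaRect((p[:,:2]*1000).astype(np.float32)))
m=np.zeros(w["z_map"].shape,np.uint8); k=near&(X[:,2]>.181)&(X[:,2]<.19); m[uv[k,1],uv[k,0]]=255
c=max(cv2.findContours(m,0,2)[0],key=cv2.contourArea); print(cv2.boxPoints(cv2.minAreaRect(c)))
# contour rays onto plane z=.185
pr=rays(w,c[:,0]); d=np.c_[pr,np.ones(len(pr))]@w["R"]; o=-w["R"].T@w["t"]
Y=o+d*((.185-o[2])/d[:,2:]); print("contour@.185",cv2.minAreaRect((Y[:,:2]*1000).astype(np.float32)))
E
```

```text
[ 0.4864347  -0.20328975  0.3135343 ] [ 3.14144286e+00 -3.45778398e-04 -1.57053897e+00] [-0.003  0.002 -0.007 -0.002  0.001  0.001 -0.   ] 2.55 [ 0.56901519  0.19082272 -0.31237503  1.66944978  0.0610737   1.29089869
 -1.3254761 ]
568 [ 0.48789186 -0.1984441   0.18401029] [ 0.47616889 -0.21042948  0.18201528] [ 0.49910428 -0.18666052  0.18642313] ((487.54962158203125, -198.4260711669922), (23.191692352294922, 23.03386116027832), 86.59647369384766)
192 [ 0.49903464 -0.19877933  0.16184669] [ 0.48887208 -0.21067937  0.14023877] [ 0.49988437 -0.18666309  0.17993404] ((494.251708984375, -198.67129516601562), (23.950450897216797, 11.039856910705566), 89.3288803100586)
[[256. 178.]
 [282. 178.]
 [282. 203.]
 [256. 203.]]
contour@.185 ((488.4842224121094, -198.6656036376953), (23.435546875, 23.279632568359375), 89.06085205078125)
```

View pics/w2.png

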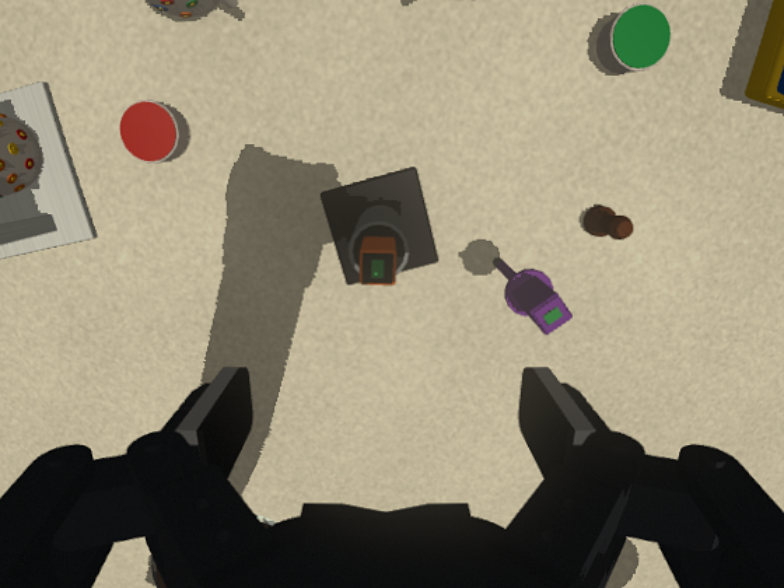

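The wrist view shows the handle top at about (378,262), square to the jaws, so yaw is about 0. The probe axis is at about (0.488, -0.199). The purple probe is well clear at (545,310). Next: descend, then close.

Request:
move_arm(
  increments=[
    {"gripper": 1, "x": -0.0045, "y": -0.0016, "z": 0.03, "ax": 0, "ay": 0, "az": 0},
    {"gripper": 1, "x": -0.0045, "y": -0.0016, "z": 0.07, "ax": 0, "ay": 0, "az": 0},
    {"gripper": 1, "x": -0.0045, "y": -0.0016, "z": 0.11, "ax": 0, "ay": 0, "az": 0},
    {"gripper": 1, "x": -0.0045, "y": -0.0016, "z": 0.14, "ax": 0, "ay": 0, "az": 0},
    {"gripper": 1, "x": -0.0045, "y": -0.0016, "z": 0.16, "ax": 0, "ay": 0, "az": 0},
    {"gripper": 1, "x": -0.0045, "y": -0.0016, "z": 0.1655, "ax": 0, "ay": 0, "az": 0},
    {"gripper": 1, "x": -0.0045, "y": -0.0016, "z": 0.1655, "ax": 0, "ay": 0, "az": 0},
    {"gripper": 1, "x": -0.0045, "y": -0.0016, "z": 0.1655, "ax": 0, "ay": 0, "az": 0},
  ],
  grip_force=30,
)

```text
time_s: 3.35
position: [0.4894, -0.1981, 0.1492]
tool_rot: [-3.14, -0.001, -1.569]
ft_force: [0.6, 0.7, 0.4]
grip_width: 1.001
```

Request:
move_arm(
  increments=[
    {"gripper": 0.6, "x": 0, "y": 0, "z": 0, "ax": 0, "ay": 0, "az": 0},
    {"gripper": 0.4, "x": 0, "y": 0, "z": 0, "ax": 0, "ay": 0, "az": 0},
    {"gripper": 0.2, "x": 0, "y": 0, "z": 0, "ax": 0, "ay": 0, "az": 0},
    {"gripper": 0, "x": 0, "y": 0, "z": 0, "ax": 0, "ay": 0, "az": 0},
    {"gripper": 0, "x": 0, "y": 0, "z": 0, "ax": 0, "ay": 0, "az": 0},
    {"gripper": 0, "x": 0, "y": 0, "z": 0, "ax": 0, "ay": 0, "az": 0},
    {"gripper": 0, "x": 0, "y": 0, "z": 0, "ax": 0, "ay": 0, "az": 0},
    {"gripper": 0, "x": 0, "y": 0, "z": 0, "ax": 0, "ay": 0, "az": 0},
    {"gripper": 0, "x": 0, "y": 0, "z": 0, "ax": 0, "ay": 0, "az": 0},
    {"gripper": 0, "x": 0, "y": 0, "z": 0, "ax": 0, "ay": 0, "az": 0},
  ],
  grip_force=30,
)

```text
time_s: 4.35
position: [0.4889, -0.1977, 0.1484]
tool_rot: [-3.141, -0.0, -1.568]
ft_force: [-0.7, -0.7, 5.9]
grip_width: 0.274
```

Request:
move_arm(
  increments=[
    {"gripper": 0, "x": 0, "y": 0, "z": -0.005, "ax": 0, "ay": 0, "az": 0},
    {"gripper": 0, "x": 0, "y": 0, "z": -0.015, "ax": 0, "ay": 0, "az": 0},
    {"gripper": 0, "x": 0, "y": 0, "z": -0.035, "ax": 0, "ay": 0, "az": 0},
    {"gripper": 0, "x": 0, "y": 0, "z": -0.06, "ax": 0, "ay": 0, "az": 0},
    {"gripper": 0, "x": 0, "y": 0, "z": -0.085, "ax": 0, "ay": 0, "az": 0},
    {"gripper": 0, "x": 0, "y": 0, "z": -0.11, "ax": 0, "ay": 0, "az": 0},
    {"gripper": 0, "x": 0, "y": 0, "z": -0.135, "ax": 0, "ay": 0, "az": 0},
    {"gripper": 0, "x": 0, "y": 0, "z": -0.155, "ax": 0, "ay": 0, "az": 0},
    {"gripper": 0, "x": 0, "y": 0, "z": -0.17, "ax": 0, "ay": 0, "az": 0},
    {"gripper": 0, "x": 0, "y": 0, "z": -0.172, "ax": 0, "ay": 0, "az": 0},
    {"gripper": 0, "x": 0, "y": 0, "z": -0.172, "ax": 0, "ay": 0, "az": 0},
    {"gripper": 0, "x": 0, "y": 0, "z": -0.172, "ax": 0, "ay": 0, "az": 0},
  ],
  grip_force=30,
)

```text
time_s: 5.55
position: [0.4882, -0.1975, 0.319]
tool_rot: [3.14, 0.001, -1.568]
ft_force: [-0.2, -0.6, -1.3]
grip_width: 0.272
```

```bash
python3 - <<'E'
from h import *
st=manip.sense(); print(st["position"],st["tool_rot"],st["ft_force"],st["ft_torque"],st["time_s"],st["grip_width"])
ims=[]
for n in ["scene","side"]:
    s=manip.snapshot(n); 
    tip=proj(s,st["position"]+[0,0,.011-.144]); print(n,tip)
    u,v=tip[0].astype(int); c=s["color"][v-90:v+30,u-50:u+50]; ims.append(cv2.resize(c,None,fx=4,fy=4,interpolation=cv2.INTER_CUBIC))
    hsv=cv2.cvtColor(s["color"],cv2.COLOR_RGB2HSV)
w=manip.snapshot("wrist"); 
save("g1.png",np.hstack(ims)); save("w3.png",w["color"])
E
```

```text
[ 0.48821457 -0.19745154  0.31904766] [ 3.14016243e+00  5.29535224e-04 -1.56823752e+00] [-0.20479465 -0.57047262 -1.266933  ] [ 0.03864885 -0.02499144  0.03883817] 5.55 0.2717416791054656
scene [[208.43994092 214.83664878]]
side [[287.31082534 263.36492595]]
```

View pics/g1.png

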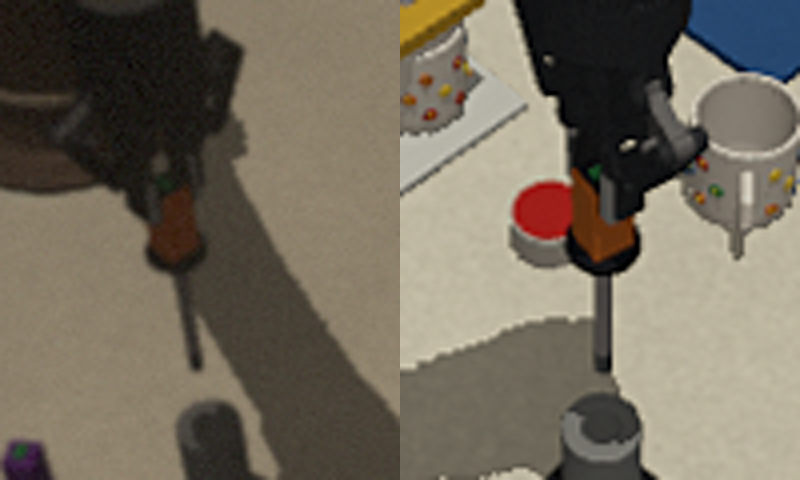

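View pics/w3.png

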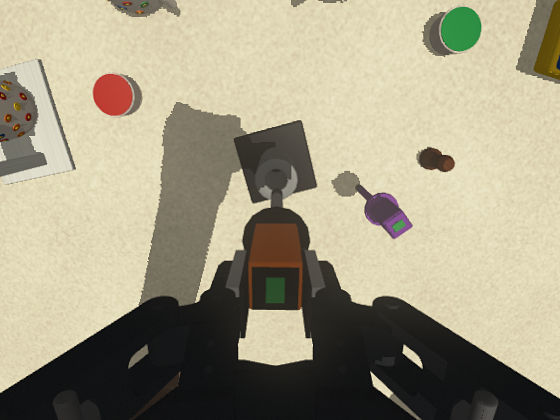

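The probe hangs cleanly from the gripper: tip at about (195,365) in the left crop and (600,370) in the right, rod upright above the dock. 6 pictures viewed. Next I measure the hole mouth from both cameras, and the rod's tilt.

```bash
cat >> h.py <<'E'
def rect(s,c,z,half=.06,n=480):
    g=np.linspace(-half,half,n); xx,yy=np.meshgrid(c[0]+g,c[1]+g)
    P=proj(s,np.c_[xx.ravel(),yy.ravel(),np.full(xx.size,z)]).astype(np.float32)
    return cv2.remap(s["color"],P[:,0].reshape(n,n),P[:,1].reshape(n,n),cv2.INTER_CUBIC),g
def hole(s,c):
    im,g=rect(s,c,.12,.022,440); hsv=cv2.cvtColor(im,cv2.COLOR_RGB2HSV)
    v=im[...,0].astype(np.uint8); t,b=cv2.threshold(cv2.GaussianBlur(v,(0,0),4),0,255,cv2.THRESH_BINARY_INV+cv2.THRESH_OTSU)
    n,l,stt,ce=cv2.connectedComponentsWithStats(b); i=l[220,220] or 1+np.argmax(stt[1:,4])
    cn=max(cv2.findContours((l==i).astype(np.uint8),0,2)[0],key=cv2.contourArea)
    (x,y),r=cv2.minEnclosingCircle(cn); e=cv2.fitEllipse(cn); k=.044/439
    return np.array(c)+(np.array([x,y])-219.5)*k, r*k, np.array(c)+(np.array(e[0])-219.5)*k, np.array(e[1])*k, im
E
python3 - <<'E'
from h import *
ims=[]
for n in ["scene","side"]:
    s=manip.snapshot(n); c=np.array([.566,.176])
    for _ in range(3):
        h=hole(s,c); c=h[2] if np.hypot(*(h[2]-c))<.02 else c
    print(n,h[:4]); ims.append(h[4])
    # rod tilt & pose: image mid-line of rod vs projection of predicted axis
    p=manip.sense()["position"]; 
    X,uv=cloud(s); near=(np.hypot(X[:,0]-p[0],X[:,1]-p[1])<.025)
    for z0 in np.arange(.195,.29,.015):
        q=X[near&(abs(X[:,2]-z0)<.0075)]; print(round(z0,3),len(q),np.round(np.median(q,0)[:2]-p[:2],4) if len(q) else "",end=" | ")
    print()
save("hole.png",np.hstack(ims))
E
```

```text
scene (array([0.56519367, 0.17616715]), 0.010523597595631939, array([0.56517958, 0.17605417]), array([0.02016341, 0.02059269]))
0.195 13 [ 0.0016 -0.006 ] | 0.21 16 [ 0.0015 -0.0067] | 0.225 14 [ 0.0013 -0.0067] | 0.24 14 [ 0.0016 -0.0051] | 0.255 15 [ 0.0016 -0.0061] | 0.27 15 [ 0.0023 -0.0049] | 0.285 5 [ 0.0011 -0.006 ] | 
side (array([0.56398106, 0.17808948]), 0.010548447315676607, array([0.56419874, 0.17827265]), array([0.01879498, 0.02050869]))
0.195 18 [-0.0048 -0.0052] | 0.21 22 [-0.0047 -0.0046] | 0.225 19 [-0.0033 -0.0054] | 0.24 21 [-0.0048 -0.0048] | 0.255 19 [-0.0043 -0.0046] | 0.27 19 [-0.0042 -0.0044] | 0.285 0  |
```

View pics/hole.png

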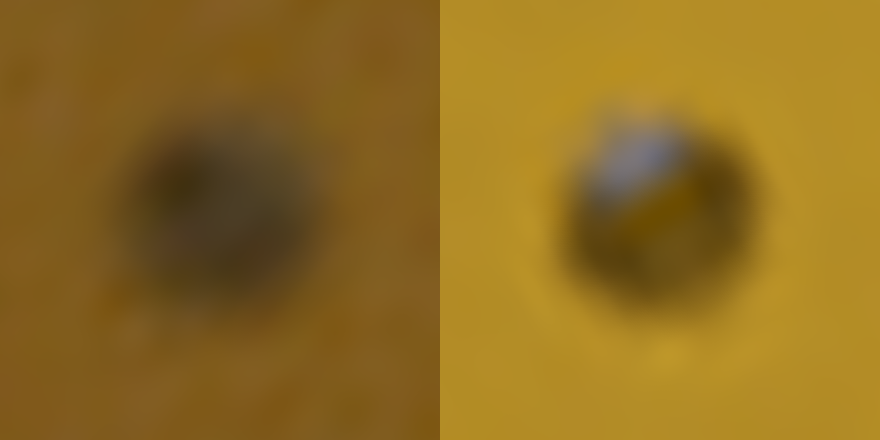

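Request:
move_arm(
  increments=[
    {"gripper": 0, "x": -0.005, "y": -0.002, "z": 0, "ax": 0, "ay": 0, "az": 0},
    {"gripper": 0, "x": -0.02, "y": -0.006, "z": 0, "ax": 0, "ay": 0, "az": 0},
    {"gripper": 0, "x": -0.045, "y": -0.014, "z": 0, "ax": 0, "ay": 0, "az": 0},
    {"gripper": 0, "x": -0.075, "y": -0.023, "z": 0, "ax": 0, "ay": 0, "az": 0},
    {"gripper": 0, "x": -0.105, "y": -0.032, "z": 0, "ax": 0, "ay": 0, "az": 0},
    {"gripper": 0, "x": -0.135, "y": -0.041, "z": 0, "ax": 0, "ay": 0, "az": 0},
    {"gripper": 0, "x": -0.165, "y": -0.05, "z": 0, "ax": 0, "ay": 0, "az": 0},
    {"gripper": 0, "x": -0.195, "y": -0.06, "z": 0, "ax": 0, "ay": 0, "az": 0},
    {"gripper": 0, "x": -0.225, "y": -0.069, "z": 0, "ax": 0, "ay": 0, "az": 0},
    {"gripper": 0, "x": -0.255, "y": -0.078, "z": 0, "ax": 0, "ay": 0, "az": 0},
    {"gripper": 0, "x": -0.285, "y": -0.087, "z": 0, "ax": 0, "ay": 0, "az": 0},
    {"gripper": 0, "x": -0.315, "y": -0.096, "z": 0, "ax": 0, "ay": 0, "az": 0},
    {"gripper": 0, "x": -0.342, "y": -0.104, "z": 0, "ax": 0, "ay": 0, "az": 0},
    {"gripper": 0, "x": -0.362, "y": -0.11, "z": 0, "ax": 0, "ay": 0, "az": 0},
    {"gripper": 0, "x": -0.373, "y": -0.114, "z": 0, "ax": 0, "ay": 0, "az": 0},
    {"gripper": 0, "x": -0.377, "y": -0.115, "z": 0, "ax": 0, "ay": 0, "az": 0},
    {"gripper": 0, "x": -0.377, "y": -0.115, "z": 0, "ax": 0, "ay": 0, "az": 0},
    {"gripper": 0, "x": -0.377, "y": -0.115, "z": 0, "ax": 0, "ay": 0, "az": 0},
    {"gripper": 0, "x": -0.377, "y": -0.115, "z": 0, "ax": 0, "ay": 0, "az": 0},
  ],
  grip_force=30,
)

```text
time_s: 7.7
position: [0.6029, 0.1783, 0.3202]
tool_rot: [-3.141, -0.001, -1.57]
ft_force: [0.7, 0.8, -0.5]
grip_width: 0.271
```

```bash
python3 - <<'E'
from h import *
w=manip.snapshot("wrist"); st=manip.sense(); p=st["position"]; print(p,st["tool_rot"],st["joint_pos"],st["time_s"])
for z in (.12,): print("proj hole",proj(w,[.565,.177,.12]),"tip",proj(w,p+[0,0,-.133]),"collar",proj(w,p+[0,0,-.023]))
c=np.array([.5645,.177])
for _ in range(3):
    h=hole(w,c); c=h[2] if np.hypot(*(h[2]-c))<.02 else c
print(h[:4])
save("w4.png",np.hstack([cv2.resize(w["color"][60:300,150:400],(500,480),interpolation=cv2.INTER_CUBIC),cv2.resize(h[4],(300,480))]))
E
```

```text
[0.60291318 0.17844285 0.32019963] [-3.14121494e+00 -4.95739484e-04 -1.56991170e+00] [-0.01628781  0.39968351 -0.50200186  1.40529207  0.19231857  1.38495738
 -2.0902949 ] 7.75
proj hole [[275.53859531 210.08151391]] tip [[274.14288655 191.94998248]] collar [[273.75683581 236.11878894]]
(array([0.5645, 0.177 ]), 0.03111270899327306, array([0.51213618, 0.17487513]), array([0.06855721, 0.14099544]))
```

View pics/w4.png

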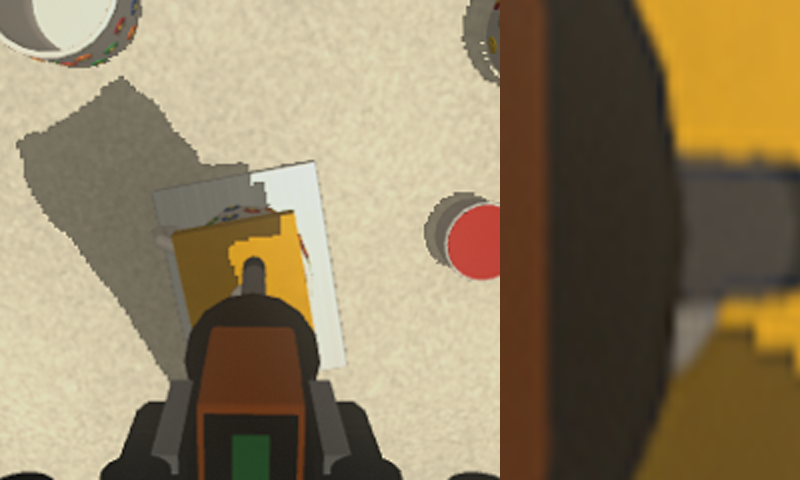

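The hole is hidden behind the collar here: rod tip at (253,262), and in this camera "up" is world +x. I'll shift to the other side of the hole.

Request:
move_arm(
  increments=[
    {"gripper": 0, "x": 0, "y": 0.008, "z": 0, "ax": 0, "ay": 0, "az": 0},
    {"gripper": 0, "x": 0, "y": 0.022, "z": 0.005, "ax": 0, "ay": 0, "az": 0},
    {"gripper": 0, "x": 0, "y": 0.042, "z": 0.01, "ax": 0, "ay": 0, "az": 0},
    {"gripper": 0, "x": 0, "y": 0.06, "z": 0.015, "ax": 0, "ay": 0, "az": 0},
    {"gripper": 0, "x": 0, "y": 0.068, "z": 0.02, "ax": 0, "ay": 0, "az": 0},
    {"gripper": 0, "x": 0, "y": 0.07, "z": 0.02, "ax": 0, "ay": 0, "az": 0},
    {"gripper": 0, "x": 0, "y": 0.07, "z": 0.02, "ax": 0, "ay": 0, "az": 0},
    {"gripper": 0, "x": 0, "y": 0.07, "z": 0.02, "ax": 0, "ay": 0, "az": 0},
  ],
  grip_force=30,
)

```text
time_s: 8.55
position: [0.5336, 0.1793, 0.3002]
tool_rot: [-3.141, 0.0, -1.569]
ft_force: [0.3, -0.6, -1.2]
grip_width: 0.273
```

```bash
python3 - <<'E'
from h import *
w=manip.snapshot("wrist"); st=manip.sense(); p=st["position"]; print(p,st["tool_rot"],st["time_s"])
print("proj hole",proj(w,[.565,.177,.12]),"tip",proj(w,p+[0,0,-.133]),"collar",proj(w,p+[0,0,-.023]))
c=np.array([.5645,.177])
for _ in range(3):
    h=hole(w,c); c=h[2] if np.hypot(*(h[2]-c))<.02 else c
print(h[:4])
# rod centre columns per row
X,uv=cloud(w); k=(np.hypot(X[:,0]-p[0],X[:,1]-p[1])<.014)&(X[:,2]<p[2]-.03)&(X[:,2]>p[2]-.15)
for z in np.arange(p[2]-.125,p[2]-.03,.015):
    q=X[k&(abs(X[:,2]-z)<.0075)]
    if len(q): print(round(z-p[2],3),len(q),np.round((q[:,:2].max(0)+q[:,:2].min(0))/2-p[:2],4),np.round(np.ptp(q,0),4),np.round(q[:,0].max()-p[0],4))
t=uv[k]; r0=t[:,1].min(); print("tip rows",[(r,t[t[:,1]==r,0].min(),t[t[:,1]==r,0].max()) for r in range(r0,r0+12)])
save("w5.png",np.hstack([cv2.resize(w["color"][90:250,190:360],(510,480),interpolation=cv2.INTER_CUBIC),cv2.resize(h[4],(290,480))]))
E
```

```text
[0.53354998 0.17937743 0.30011118] [-3.14113124e+00  2.56491707e-04 -1.56892309e+00] 8.6
proj hole [[276.82737957 151.36805287]] tip [[274.38601203 191.97353023]] collar [[273.9715874  236.06668603]]
(array([0.55273273, 0.18020872]), 0.027221036524327304, array([0.55507178, 0.17867304]), array([0.03099386, 0.04456136]))
-0.125 41 [ 0.0028 -0.0015] [0.003  0.0091 0.0139] 0.0043
-0.11 54 [ 0.0016 -0.0011] [0.0052 0.0094 0.0141] 0.0042
-0.095 57 [ 0.0013 -0.0014] [0.0052 0.0098 0.0146] 0.0039
-0.08 52 [ 0.0015 -0.0014] [0.0046 0.0094 0.0126] 0.0038
tip rows [(189, np.int64(273), np.int64(279)), (190, np.int64(272), np.int64(280)), (191, np.int64(272), np.int64(281)), (192, np.int64(271), np.int64(281)), (193, np.int64(271), np.int64(281)), (194, np.int64(271), np.int64(281)), (195, np.int64(271), np.int64(281)), (196, np.int64(271), np.int64(281)), (197, np.int64(271), np.int64(281)), (198, np.int64(271), np.int64(281)), (199, np.int64(271), np.int64(281)), (200, np.int64(271), np.int64(281))]
```

View pics/w5.png

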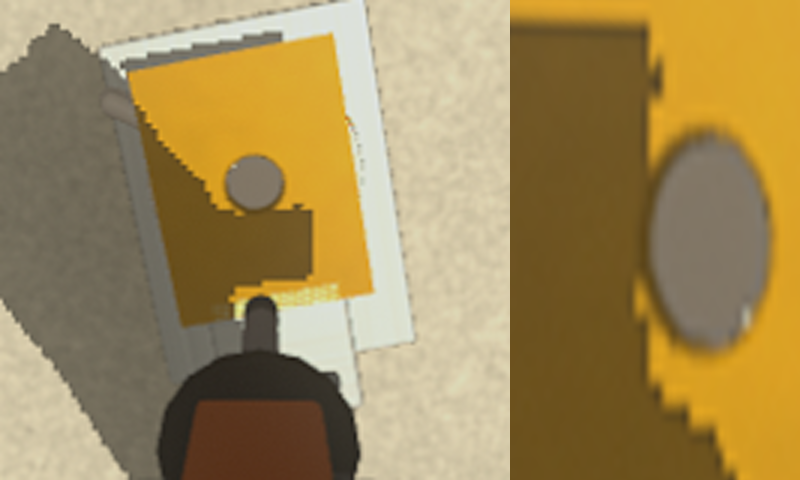

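```bash
python3 - <<'E'
from h import *
w=manip.snapshot("wrist"); st=manip.sense(); p=st["position"]; print(p)
hsv=cv2.cvtColor(w["color"],cv2.COLOR_RGB2HSV); m=((hsv[...,1]<110)).astype(np.uint8)
n,l,s,ce=cv2.connectedComponentsWithStats(m); i=l[151,275]; print(s[i])
c=max(cv2.findContours((l==i).astype(np.uint8),0,cv2.CHAIN_APPROX_NONE)[0],key=cv2.contourArea)
print(cv2.fitEllipse(c))
o=-w["R"].T@w["t"]
def at(uv,z): 
    d=np.c_[rays(w,uv),np.ones(len(uv))]@w["R"]; return o+d*((z-o[2])/d[:,2:])
Y=at(c[:,0],.12)[:,:2]*1000; print("hole centroid",at(ce[i][None],.12),cv2.fitEllipse(Y.astype(np.float32)),cv2.minEnclosingCircle(Y.astype(np.float32)))
X,uv=cloud(w); k=(abs(X[:,0]-.565)<.04)&(abs(X[:,1]-.177)<.03)&(X[:,2]>.1)&(hsv[uv[:,1],uv[:,0],1]>110); print("plate z",np.median(X[k,2]))
print("pred tip front edge",proj(w,p+[.005,-.0014,-.133]),proj(w,p+[.004,-.0014,-.133]),proj(w,p+[.003,-.0014,-.133]))
print([ (r,w["color"][r,276].tolist()) for r in range(185,194)])
E
```

```text
[0.53342381 0.17945284 0.29999569]
[266 142  18  18 253]
((274.4282531738281, 150.36392211914062), (16.630069732666016, 17.58342170715332), 88.81446838378906)
hole centroid [[0.56596287 0.17954239 0.12      ]] ((565.9132690429688, 179.53721618652344), (17.03555679321289, 18.082143783569336), 1.4457646608352661) ((565.8696899414062, 179.50762939453125), 9.450576782226562)
plate z 0.1202648163954533
pred tip front edge [[275.91029615 186.72364557]] [[275.90782256 187.79162209]] [[275.90535218 188.8576666 ]]
[(185, [152, 113, 34]), (186, [219, 161, 37]), (187, [197, 146, 39]), (188, [123, 96, 42]), (189, [50, 47, 44]), (190, [56, 52, 42]), (191, [58, 52, 43]), (192, [64, 59, 50]), (193, [76, 69, 61])]
```

The hole in the wrist view is at crop (254,182), full-image (274.4,150.4), which gives (0.566,0.1795). The rod axis is TCP + (-1.0,-1.4) mm, so the TCP target is (0.567,0.181). The scene and side cameras agree within about 1 mm. (9 pictures viewed.)

Request:
move_arm(
  increments=[
    {"gripper": 0, "x": 0, "y": -0.005, "z": 0, "ax": 0, "ay": 0, "az": 0},
    {"gripper": 0, "x": -0.001, "y": -0.016, "z": 0, "ax": 0, "ay": 0, "az": 0},
    {"gripper": 0, "x": -0.0014, "y": -0.028, "z": 0.005, "ax": 0, "ay": 0, "az": 0},
    {"gripper": 0, "x": -0.0014, "y": -0.0336, "z": 0.015, "ax": 0, "ay": 0, "az": 0},
    {"gripper": 0, "x": -0.0014, "y": -0.0336, "z": 0.025, "ax": 0, "ay": 0, "az": 0},
    {"gripper": 0, "x": -0.0014, "y": -0.0336, "z": 0.03, "ax": 0, "ay": 0, "az": 0},
    {"gripper": 0, "x": -0.0014, "y": -0.0336, "z": 0.03, "ax": 0, "ay": 0, "az": 0},
    {"gripper": 0, "x": -0.0014, "y": -0.0336, "z": 0.03, "ax": 0, "ay": 0, "az": 0},
    {"gripper": 0, "x": -0.0014, "y": -0.0336, "z": 0.03, "ax": 0, "ay": 0, "az": 0},
  ],
  grip_force=30,
)

```text
time_s: 9.55
position: [0.5664, 0.1811, 0.2706]
tool_rot: [-3.141, 0.0, -1.568]
ft_force: [0.4, -0.1, -0.7]
grip_width: 0.272
```

```bash
cat > chk.py <<'E'
from h import *
import sys
def rodline(s,p,z0,z1):
    # centre of the rod along its image, from the depth map
    X,uv=cloud(s); k=(np.hypot(X[:,0]-p[0],X[:,1]-p[1])<.014)&(X[:,2]>z0)&(X[:,2]<z1)
    X,uv=X[k],uv[k]; out=[]
    for r in np.unique(uv[:,1]):
        c=uv[uv[:,1]==r,0]
        if len(c)>=3: out.append([(c.min()+c.max())/2,r,len(c)])
    return np.array(out),X
if __name__=="__main__":
    st=manip.sense(); p=st["position"]; print(p,st["tool_rot"],st["time_s"],st["ft_force"],np.abs(st["joint_vel"]).max())
    hl={"scene":(.5652,.1761),"side":(.5641,.1780)}; ims=[]
    for n in hl:
        s=manip.snapshot(n); q,X=rodline(s,p,max(.123,p[2]-.13),p[2]-.03)
        cam=-s["R"].T@s["t"]; v=cam[:2]-p[:2]; v/=np.hypot(*v); lat=np.array([-v[1],v[0]])
        # lateral offset of hole-axis line vs rod image line, at the rod's rows
        zz=np.linspace(.12,.26,60); H=proj(s,np.c_[np.tile(hl[n],(60,1)),zz])
        L=proj(s,np.c_[np.tile(np.array(hl[n])+.001*lat,(60,1)),zz])
        o=np.argsort(H[:,1]); hc=np.interp(q[:,1],H[o,1],H[o,0]); o2=np.argsort(L[:,1]); lc=np.interp(q[:,1],L[o2,1],L[o2,0])
        e=(q[:,0]-hc)/(lc-hc); print(n,"lateral err mm (rod-hole) along",np.round(lat,2),np.round(e,1),"median",np.median(e))
        d=(X[:,:2]-hl[n])@v*1000; print("   depth-wise: nearest rod surface minus 5mm",np.round(np.percentile(d,[50,80,95])-[4.2,5,5],1))
        u,vv=proj(s,[*hl[n],.14])[0].astype(int); ims.append(cv2.resize(s["color"][vv-40:vv+40,u-33:u+33],(396,480),interpolation=cv2.INTER_CUBIC))
    save(sys.argv[1],np.hstack(ims))
E
python3 chk.py k1.png
```

```text
[0.56643607 0.18114663 0.27056763] [-3.14067579e+00  2.19254860e-04 -1.56816399e+00] 9.55 [ 0.35133694 -0.09327694 -0.71137226] 0.002251784230899305
scene lateral err mm (rod-hole) along [0.77 0.63] [ 1.2 -0.1  0.2  0.4  0.6 -0.7 -0.5 -0.3 -0.1  0.2  0.4  0.8  1.  -0.3
 -0.1  0.1 -1.2 -1.  -0.7 -0.5 -0.3] median -0.062257042245199415
   depth-wise: nearest rod surface minus 5mm [-1.4 -0.3  1.3]
side lateral err mm (rod-hole) along [ 0.91 -0.41] [-0.  -0.3 -0.6 -0.9  0.1 -0.2 -0.5  0.5  0.2 -0.1 -0.4 -0.7  0.4  0.1
 -0.2  0.8  0.5  0.2 -0.1 -0.4  0.7  0.4  0.1  1.1  0.8] median 0.05871487516547164
   depth-wise: nearest rod surface minus 5mm [-2.3 -1.2  0.6]
```

View pics/k1.png

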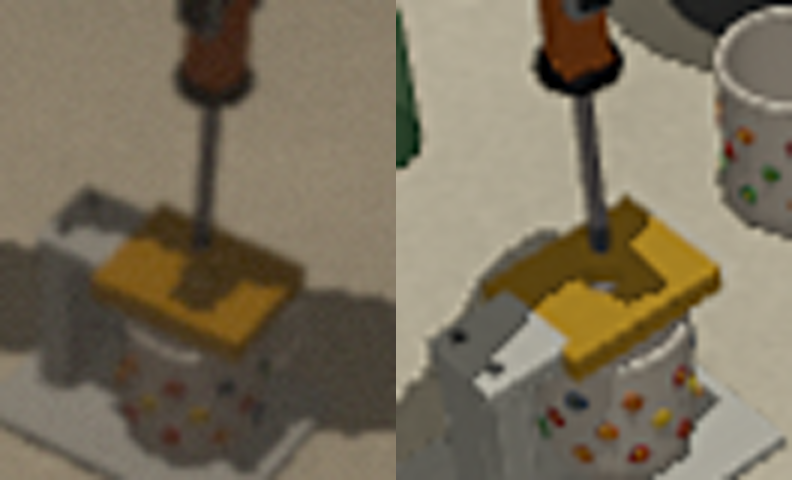

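In both views the rod stands over the hole: tip at (200,245) left and (600,245) right. The lateral errors in the two camera directions are about 0.1 mm. Going in slowly, in two stages.

Request:
move_arm(
  increments=[
    {"gripper": 0, "x": 0, "y": 0, "z": 0.004, "ax": 0, "ay": 0, "az": 0},
    {"gripper": 0, "x": 0, "y": 0, "z": 0.01, "ax": 0, "ay": 0, "az": 0},
    {"gripper": 0, "x": 0, "y": 0, "z": 0.016, "ax": 0, "ay": 0, "az": 0},
    {"gripper": 0, "x": 0, "y": 0, "z": 0.022, "ax": 0, "ay": 0, "az": 0},
    {"gripper": 0, "x": 0, "y": 0, "z": 0.028, "ax": 0, "ay": 0, "az": 0},
    {"gripper": 0, "x": 0, "y": 0, "z": 0.034, "ax": 0, "ay": 0, "az": 0},
    {"gripper": 0, "x": 0, "y": 0, "z": 0.04, "ax": 0, "ay": 0, "az": 0},
    {"gripper": 0, "x": 0, "y": 0, "z": 0.046, "ax": 0, "ay": 0, "az": 0},
    {"gripper": 0, "x": 0, "y": 0, "z": 0.05, "ax": 0, "ay": 0, "az": 0},
    {"gripper": 0, "x": 0, "y": 0, "z": 0.05, "ax": 0, "ay": 0, "az": 0},
    {"gripper": 0, "x": 0, "y": 0, "z": 0.05, "ax": 0, "ay": 0, "az": 0},
  ],
  grip_force=30,
)

```text
time_s: 10.75
position: [0.5664, 0.181, 0.22]
tool_rot: [-3.142, 0.0, -1.568]
ft_force: [-0.6, 0.2, -0.5]
grip_width: 0.275
```

```bash
python3 chk.py k2.png
```

```text
[0.56642069 0.18103693 0.2200294 ] [-3.14158219e+00  3.61569193e-05 -1.56830931e+00] 10.75 [-0.58533297  0.15204141 -0.53161056] 0.0053548780042163135
scene lateral err mm (rod-hole) along [0.77 0.63] [ 1.   1.2 -0.1  0.1  0.4 -1.  -0.7 -0.5 -0.3 -0.1  0.1  0.3  0.8  1. ] median 0.13503983304419465
   depth-wise: nearest rod surface minus 5mm [-1.2 -0.5  1.3]
side lateral err mm (rod-hole) along [ 0.91 -0.41] [-0.2 -0.5  0.5  0.2 -0.1 -0.4 -0.7  0.4  0.1 -0.3 -0.6  3.3  0.2 -0.1
 -0.4] median -0.11208523941815424
   depth-wise: nearest rod surface minus 5mm [-2.3 -1.9 -0.4]
```

Request:
move_arm(
  increments=[
    {"gripper": 0, "x": 0, "y": 0, "z": 0.004, "ax": 0, "ay": 0, "az": 0},
    {"gripper": 0, "x": 0, "y": 0, "z": 0.01, "ax": 0, "ay": 0, "az": 0},
    {"gripper": 0, "x": 0, "y": 0, "z": 0.016, "ax": 0, "ay": 0, "az": 0},
    {"gripper": 0, "x": 0, "y": 0, "z": 0.022, "ax": 0, "ay": 0, "az": 0},
    {"gripper": 0, "x": 0, "y": 0, "z": 0.028, "ax": 0, "ay": 0, "az": 0},
    {"gripper": 0, "x": 0, "y": 0, "z": 0.034, "ax": 0, "ay": 0, "az": 0},
    {"gripper": 0, "x": 0, "y": 0, "z": 0.04, "ax": 0, "ay": 0, "az": 0},
    {"gripper": 0, "x": 0, "y": 0, "z": 0.046, "ax": 0, "ay": 0, "az": 0},
    {"gripper": 0, "x": 0, "y": 0, "z": 0.05, "ax": 0, "ay": 0, "az": 0},
    {"gripper": 0, "x": 0, "y": 0, "z": 0.0515, "ax": 0, "ay": 0, "az": 0},
    {"gripper": 0, "x": 0, "y": 0, "z": 0.0515, "ax": 0, "ay": 0, "az": 0},
    {"gripper": 0, "x": 0, "y": 0, "z": 0.0515, "ax": 0, "ay": 0, "az": 0},
    {"gripper": 0, "x": 0, "y": 0, "z": 0.0515, "ax": 0, "ay": 0, "az": 0},
  ],
  grip_force=30,
)

```text
time_s: 12.15
position: [0.5666, 0.1811, 0.1688]
tool_rot: [-3.141, 0.0, -1.568]
ft_force: [0.1, -0.1, -1.7]
grip_width: 0.271
```

```bash
python3 chk.py k3.png; python3 - <<'E'
from h import *
p=manip.sense()["position"]
for n in ["scene","side"]:
    s=manip.snapshot(n); X,uv=cloud(s); hsv=cv2.cvtColor(s["color"],cv2.COLOR_RGB2HSV)[uv[:,1],uv[:,0]]
    k=np.hypot(X[:,0]-p[0],X[:,1]-p[1])<.03
    o=k&(hsv[:,0]<12)&(hsv[:,1]>140)&(X[:,2]>.13); print(n,"orange z",np.round(np.percentile(X[o,2],[1,5,95,99]),4))
    r=k&~o&(X[:,2]>.14)&(np.hypot(X[:,0]-p[0],X[:,1]-p[1])>.015)&(X[:,2]<.158); print(" collar z",r.sum(),np.round(np.percentile(X[r,2],[2,50,98]),4) if r.any() else "")
    for t in ["mug_a","sample_mug"]:
        for d in manip.masks_of(s,t)[:1]: print(t,round(d["confidence"],2),np.round(np.median(cloud(s,d["mask"])[0],0),3))
E
```

```text
[0.56657487 0.18106555 0.16882255] [-3.14101160e+00  1.58421455e-04 -1.56833696e+00] 12.15 [ 0.14901381 -0.0936604  -1.74566727] 0.0013815936815102835
scene lateral err mm (rod-hole) along [0.77 0.63] [7.] median 7.03842259691209
   depth-wise: nearest rod surface minus 5mm [-1.7 -0.8 -0.3]
side lateral err mm (rod-hole) along [ 0.91 -0.42] [-0.4  0.7] median 0.11846057084411363
   depth-wise: nearest rod surface minus 5mm [-2.6 -1.1  1. ]
scene orange z [0.1539 0.1548 0.2013 0.3872]
 collar z 45 [0.1459 0.1502 0.1565]
mug_a 0.9 [ 0.731 -0.277  0.045]
sample_mug 0.64 [0.588 0.15  0.055]
side orange z [0.1494 0.1499 0.2051 0.2055]
 collar z 51 [0.1449 0.1509 0.157 ]
mug_a 0.81 [ 0.721 -0.026  0.055]
sample_mug 0.65 [0.554 0.146 0.057]
```

View pics/k3.png

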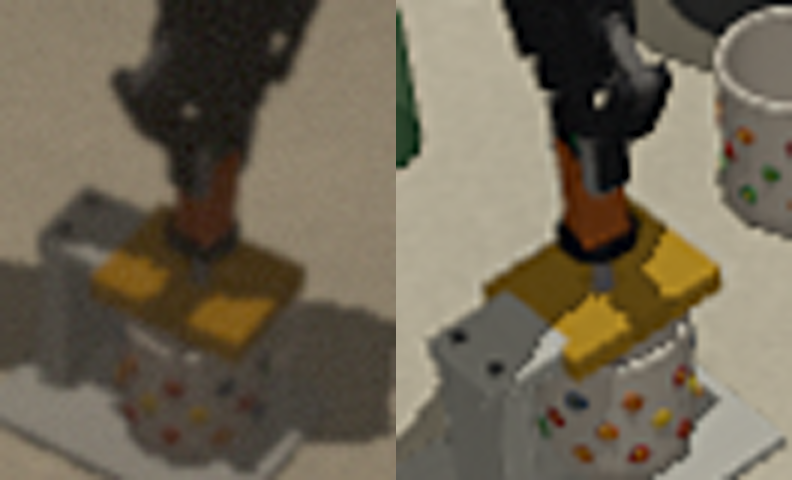

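```bash
python3 -c "
from h import *
st=manip.sense();print(st['time_s'],st['position'],st['ft_force'],st['grip_width']);print(manip.close_job())"
```

```text
12.55 [0.56638346 0.18097506 0.16851609] [ 0.74034203  0.14536879 -1.87734288] 0.27133501797819476
the job is handed in; nothing more can be done
None
```

I took the probe from its dock by the orange handle with a 30 N grip. I lifted it straight out, lowered the rod through the guide hole into the mug, and handed the job in at 12.6 s while still holding it there.

**Final checks**
- **Depth:** the collar's underside measured about 0.145 m, both from its own height and from the handle top at 0.205 m. That puts the tip at about 0.035 m, or 20 mm above the mug's inside floor.
- **Centring:** before and partway through insertion, the scene and side cameras both put the rod within about 0.15 mm of the hole's axis. At full depth the side camera gave 0.1 mm.
- **Upright and still:** the tool was tilted less than 0.1° and the joints were at rest.
- **Contact:** the wrist force was only about the probe's weight (up to 1.9 N), with no sideways load, so I saw no sign of contact.
- **Surroundings:** the sample mug was within about 3 mm of where it started, in line with measurement noise.

**Failed or unclear checks**
- The first move call was refused because of missing keys, and nothing moved.
- At full depth the scene camera's centring check had only one usable row and read 7 mm. I discounted it, because the collar hides almost all of the rod from that camera.
- I did not re-measure the bystanders. Mug_a was found in different places by the two cameras, because the network mixes up the mugs. The arm's path stayed well above all of them.

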